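Lock the inclined seat-ring fixture at its middle station

ROBOT

A 6-joint arm with a two-finger parallel gripper is mounted at the origin on a cart in front of the work surface, level with it; the furniture and walls round the work are solid. World frame = base frame: x ahead of the robot, y to its left, z up, the work surface at z = 0. Lengths are in m, angles in rad, forces in N, time in s.
With the tool pointing down it reaches from about 0.3 to 0.875 m from the base axis. Payload 6.4 kg.
Tool frame: the origin (TCP) lies between the finger pads; the fingertips stand 19 mm ahead of it and the grasp point (between the pads) is the TCP (ctrl.tips_ahead is the z of the fingertips in the tool frame, in m); z points along the fingers, y is the line along which they close (so a half turn about z gives the same grasp; the last joint's range is limited). The gripper opens to 85 mm and grips with 20 to 120 N. Pads are 22 mm wide; open, the fingers measure 114 mm over their backs; the gripper's body (76 mm by 85 mm) begins 54 mm behind the grasp point. The pads swing forward as they close: fully open they stand 13 mm farther back than shut.
Start: joints at [-1.346, 0.181, 1.607, -0, 1.354, -0.206], TCP at [0.24, -0.522, 0.218] pointing down, gripper open.
Joint ranges: [-2.99, 2.99], [-0.89, 2.07], [0.3, 2.58], [-1.14, 4.28], [0, 2.63], [-3.12, 3.12]. Speed limits (rad/s): [2.57, 2.57, 3.01, 3.14, 3.14, 3.14].

INTERFACE

Orientations are given as a unit quaternion [w, x, y, z].
In Python, from bench import readout, vision, ctrl gives the robot as it stands.
- The arm moves only by the tool play_rows, never from a script. Its arguments are lists of equal length, an entry for each row: "xyz": the shift along the tool's x, y, z in mm, a list of three; "rot": the turn, a rotation vector about the tool's x, y, z in rad, a list of three; "grip": the opening, from 0 (shut) to 1 (fully open). In form: {"xyz": [[x, y, z], ...], "rot": [[rx, ry, rz], ...], "grip": [grip, ...]}. A call has exactly 10 rows; each row is the pose to reach, as a shift and turn from the pose commanded when the call began, along the tool's axes at that moment; what a row does not reach only later rows make up. A row lasts 1/8 s, in which the tool goes at most 62.5 mm and 10.7 degrees, less where a joint would pass 70% of its speed; a pose out of reach is approached as far as the arm can. A call with a gripper value outside its range is refused whole. The fingers move at their own pace and stop on an object; the grip force is fixed at half the most. Time passes only in rows, so rows that repeat a pose let the fingers close, or fill a call up. It gives the time, the measured TCP pose, the force, the opening and the grip force at its end, in the units of the state.
- readout.get_obs(): the state, without advancing time (a new reading comes with each control period).
- vision.camera(name): name is "side" or "top" or "wrist"; returns a dict with "color" (480x640x3 uint8, red, green, blue), "depth" (480x640 float32, m along the optical axis (not along the pixel's ray), 0 where there is no reading), "camera_matrix" (3x3 intrinsics, pixels), "k1" (the pictures are not rectified: a ray, as slopes to the right and down, at radius r is drawn at 1 + k1 r^2 times it, then the intrinsics apply), "extrinsics" (4x4, takes a point from camera to world coordinates); the wrist camera has in their place "hand_eye" (4x4, takes a point from camera to tool coordinates, whose origin is the TCP and whose axes are the flange's). Camera axes: x right, y down, z forward; pixel columns grow to the right and rows downward; lengths in m; the calibration is good to about 2 mm. A picture is of the moment at which its call begins: read the wrist's pose just before it.
- ctrl.hand_in(): hands the job in; it is judged then, once.
The state is a dict: "time_s": time; "q": joint angles; "dq": joint speeds; "joint_efforts": joint torques, N m; "eef_pos": TCP position; "eef_rot": TCP orientation; "wrist_force": force on the tool from outside, world axes, zero at the start; "torque": the same for the moment, N m; "opening": opening from 0.0 (shut) to 1.0 (fully open); "grasp_force": force on a finger pad.
Only numpy, scipy, OpenCV 4.12 (cv2) and the standard library are available. Lean on these libraries where they do the work, as an engineer would, in place of code of your own. Each camera call takes 0.05 s, during which the arm holds its last target. There are 200 camera calls.

TASK

Lock the tilted seat-ring fixture at its middle station. Swing its index arm round by the black knob until the keyhole in the arm lies over the middle keyhole of the steel segment; then take the pin with the red wing handle out of the wooden stand, push it square to the incline through both keyholes until its collar sits on the arm, turn it a full quarter turn so that its T-foot locks underneath, and let go. Leave the other two pins standing in the stand and do not disturb the micrometer lying on the bench.

Things in the scene. Friction and masses are not known exactly. Their poses are not given: they have to be found in the camera images.
- index_table (a joint): Angle (rad) of the index table about its inclined axis; positive is anticlockwise seen from above. At 0 the arm's keyhole lies exactly over the middle keyhole. Free from -0.87 to 0.87; starts between -0.80 and -0.32 (arm left of the middle, seen from the front). Friction about 0.25 N m (3 N at the knob); it stays where it is left.
- table_axis (a point): Centre of the index table, on its axis, in the plane of the segment's upper face. The fixture is a fixed grey wedge, 225 x 212 mm, placed and turned anew each time; its top leans 30 degrees to its front, which faces the robot and its right. z: square to the incline, the axis the table turns about (30 degrees from vertical, up and to the front); x: up the slope; y: level.
- mid_station (a point): Centre of the segment's middle keyhole, at its upper face, 100 mm down the slope from table_axis (red dot at the rim; others 40 degrees to each side). Axes as table_axis. Segment 10 mm thick, 30 mm hollow below its upper face. Each keyhole, also the arm's: a round hole 17 mm across with two lobes 10 mm wide, along x here (along the arm), 33 mm from end to end; mouth chamfered 2 mm.
- index_hole (a point): Centre of the keyhole in the steel index arm, at the arm's upper face, 11 mm above the segment's upper face; arm 46 mm wide, 10 mm thick. Turns with the table, 100 mm from table_axis; its axes turn too (x along the arm and the lobes, z square to the incline). Between arm and knob a seat ring is clamped on a 120 mm disc; its nut stands 41 mm above the segment.
- swing_knob (a point): Black knob, 20 mm across, standing square to the incline on the index table, 80 mm from table_axis, opposite to the arm. This point is on the knob's axis at mid-height, 38 mm above the segment's plane; the knob can be gripped from 24 to 54 mm above the plane. It is fixed to the table and swings with it; z square to the incline.
- pin_grip (a point): Centre of the red wing handle of the loose locking pin, upright in one of the stand's three slots; z up the pin. Handle 46 mm (x), 14 mm thick (y), 50 mm high. Steel collar 30 mm across, 6 mm thick, underside 31 mm below here; shank 14 mm across; T-foot (cross bar along x) 30 mm long, 7 mm thick, 58.5 mm below; tapered nose tip 70 mm below. With the collar on the arm, 42 mm above the segment.
- t_pin: The same pin (0.13 to 0.21 kg); origin at the tip of its nose, z up its axis, x along the T-foot and the wing handle. Its T-foot passes the keyholes with x along the lobes; with the collar down on the arm the T-foot is 3 mm clear below the segment and free to turn either way.
- pin_stand: Fixed wooden stand for the pins, 56 (x) x 190 (y) x 50 mm high; origin in the middle of its underside. Three slots 18 x 37 mm, long along y, at y = -60, 0 and +60 mm; the pins hang in them by their collars, which lie on the stand's top, and lift straight out (40 mm).
- black_pin_top (a point): Middle of the round black head (26 mm across, 71 mm above the bench) of a plain locating pin, also in the stand; not to be taken.
- grey_pin_top (a point): Middle of the round dark grey head (26 mm across, 71 mm above the bench) of a plain locating pin, also in the stand; not to be taken.
- micrometer: Outside micrometer lying loose on the bench to the right, about 55 x 145 x 17 mm; origin in the middle of its underside. To be left alone.
There are look-alikes about, which are no part of the job. Of the things that look like the t_pin, the largest one is meant.

How it is judged:
On the way, in this order (a step that is already met when the one before it is completed fails the run):
1. the arm's keyhole lies over the middle keyhole (within 0.05 rad, 5 mm) (value of joint index_table between -0.05 and 0.05 rad), for 0.2 s.
2. the red-handled pin is through both keyholes, its collar down on the arm (x of pin_grip in the frame of mid_station between -0.006 and 0.006 m and y of pin_grip in the frame of mid_station between -0.006 and 0.006 m and z of pin_grip in the frame of mid_station between 0.038 and 0.0455 m and angle between the z axis of pin_grip and the z axis of mid_station, either way round below 0.12 rad), for 0.1 s.
3. the pin is turned a quarter turn, its T-foot across the keyhole underneath (all of step 2 and angle between the x axis of pin_grip and the x axis of mid_station, either way round above 1.22 rad), for 0.2 s.
At the end, for the whole second after the job is handed in: Table within 0.045 rad of the middle station; red pin through both keyholes, collar down (handle centre 38 to 45.5 mm above the segment, within 6 mm of the keyhole's axis, pin within 0.12 rad of square), T-foot turned at least 70 degrees from the lobes; pin released and at rest (all of step 3 and value of joint index_table between -0.045 and 0.045 rad and linear speed of t_pin below 0.01 m/s and contact force between the fingers and t_pin below 0.05 N); the robot touches nothing.
It fails at once if one of the other two pins is taken or knocked out of the stand (moved more than 20 mm) (distance of any of black_pin_top, grey_pin_top from where it was at the start of the episode above 0.02 m).
It fails at once if the micrometer is disturbed (moved more than 20 mm) (distance of micrometer from where it was at the start of the episode above 0.02 m).
It also fails if it takes over 56 s, if anything falls off the work surface, if the arm or the gripper's body presses on something with over 40 N, if the wrist force passes 120 N, or if a joint passes its speed limit or range.

## Working session

There is one attempt and no reset: what is moved stays moved. The work goes in short steps, Python scripts to look and compute and a tool call to move; the robot and the scene stay as the last step left them, time stands still between calls to the robot, and variables do not carry over. Pictures are saved under pics/ and viewed, at most 13 in all, crops included, and the job is handed in when it is done.

Besides the shell and the picture viewer there is one more tool, called after "Call:" as name(argument=value, ...) on one line, values as JSON. play_rows: Moves the arm, as the interface text tells. Its arguments: {"type":"object","properties":{"xyz":{"type":"array","items":{"type":"array","items":{"type":"number"}}},"rot":{"type":"array","items":{"type":"array","items":{"type":"number"}}},"grip":{"type":"array","items":{"type":"number"}}},"required":["xyz","rot","grip"]}

```bash
mkdir -p pics; ls; cat > h.py <<'E'
import numpy as np, cv2, pickle
from scipy.spatial.transform import Rotation as R
from bench import readout, vision, ctrl
def pose():
    o=readout.get_obs(); q=o["eef_rot"]; T=np.eye(4)
    T[:3,:3]=R.from_quat([q[1],q[2],q[3],q[0]]).as_matrix(); T[:3,3]=o["eef_pos"]; return T,o
def shot(n):
    T,o=pose(); c=vision.camera(n)
    c["E"]=T@np.array(c["hand_eye"]) if n=="wrist" else np.array(c["extrinsics"])
    return c
def rays(c,uv):
    uv=np.atleast_2d(np.array(uv,float)); K=np.array(c["camera_matrix"])
    d=(uv-[K[0,2],K[1,2]])/[K[0,0],K[1,1]]; s=d.copy()
    for _ in range(20): s=d/(1+c["k1"]*(s**2).sum(1,keepdims=True))
    return np.c_[s,np.ones(len(s))]
def deproj(c,uv):
    uv=np.atleast_2d(np.array(uv)); r=rays(c,uv); z=c["depth"][uv[:,1].astype(int),uv[:,0].astype(int)]
    return (r*z[:,None])@c["E"][:3,:3].T+c["E"][:3,3]
def onplane(c,uv,n,p0):
    d=rays(c,uv)@c["E"][:3,:3].T; o=c["E"][:3,3]; n=np.array(n)
    t=((np.array(p0)-o)@n)/(d@n); return o+d*t[:,None]
def save(c,f): cv2.imwrite("pics/"+f,c["color"][:,:,::-1])
E
python3 - <<'E'
from h import *
cs={}
for n in("top","side"):
    c=shot(n); cs[n]=c; save(c,n+"0.png"); print(n,c["E"].round(3).tolist(),np.array(c["camera_matrix"]).round(1).tolist(),c["k1"])
pickle.dump(cs,open("c0.pkl","wb"))
c=shot("wrist");print(np.array(c["hand_eye"]).round(3).tolist())
E
```

```text
pics
top [[-0.022, -0.995, 0.1, 0.304], [-1.0, 0.021, -0.011, -0.12], [0.009, -0.101, -0.995, 1.378], [0.0, 0.0, 0.0, 1.0]] [[570.4, 0.0, 316.5], [0.0, 570.4, 238.8], [0.0, 0.0, 1.0]] 0.05039100118666848
side [[1.0, 0.01, -0.004, 0.424], [0.008, -0.462, 0.887, -1.252], [0.007, -0.887, -0.462, 0.727], [0.0, 0.0, 0.0, 1.0]] [[596.6, 0.0, 319.7], [0.0, 596.6, 239.1], [0.0, 0.0, 1.0]] 0.05676407932431162
[[-0.001, -0.946, -0.323, 0.083], [1.0, -0.001, -0.001, -0.0], [0.0, -0.323, 0.946, -0.157], [0.0, 0.0, 0.0, 1.0]]
```

View pics/top0.png

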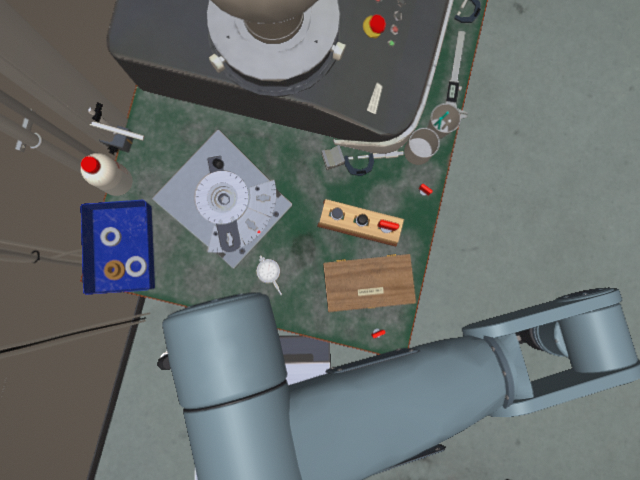

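View pics/side0.png

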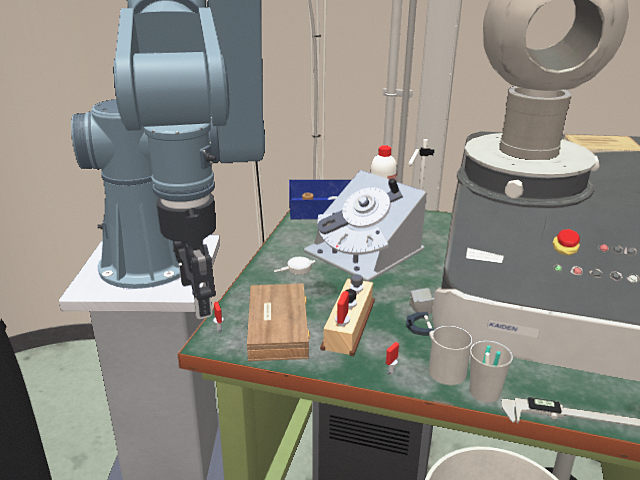

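The top view shows the fixture at about (222,198), its knob (217,163), arm end (229,238), and the stand at (362,222). There are three red-handled candidates: (388,226) in the stand, (425,189) and (377,333) loose on the bench. The one in the stand is the largest and stands upright in a slot, so it is the one meant. I'll confirm it in a crop.

```bash
python3 - <<'E'
from h import *
cs=pickle.load(open("c0.pkl","rb")); t=cs["top"]; s=cs["side"]
a=cv2.resize(t["color"][120:280,145:300],None,fx=3.6,fy=3.6,interpolation=cv2.INTER_CUBIC)
a=cv2.resize(t["color"][125:275,145:295],(600,600),interpolation=cv2.INTER_CUBIC)
b=cv2.resize(t["color"][170:250,310:440],(195*1,120))
b=np.zeros((600,200,3),np.uint8); st=cv2.resize(t["color"][190:250,315:435],(200,100),interpolation=cv2.INTER_CUBIC); b[:100]=st
st=cv2.resize(s["color"][260:360,310:410],(200,200),interpolation=cv2.INTER_CUBIC); b[110:310]=st
st=cv2.resize(s["color"][160:280,300:430],(200,185),interpolation=cv2.INTER_CUBIC); b[320:505]=st
cv2.imwrite("pics/crop.png",np.hstack([a,b])[:,:,::-1])
# plane of incline
v,u=np.mgrid[125:275,150:295]; uv=np.c_[u.ravel(),v.ravel()]
P=deproj(t,uv); P=P[(P[:,2]>0.02)&(P[:,2]<0.25)]
rng=np.random.default_rng(0); best=0
for _ in range(2000):
    p=P[rng.choice(len(P),3,False)]; n=np.cross(p[1]-p[0],p[2]-p[0]); L=np.linalg.norm(n)
    if L<1e-4: continue
    n=n/L*np.sign(n[2]); 
    if abs(n[2]-.866)>.03: continue
    k=(abs((P-p[0])@n)<.0015).sum()
    if k>best: best=k; B=(n,p[0])
n,p0=B; I=P[abs((P-p0)@n)<.002]; c=I.mean(0); n=np.linalg.svd(I-c)[2][2]; n*=np.sign(n[2])
print(best,len(P),n,np.arccos(n[2])*57.3,c)
h,e=np.histogram((P-c)@n*1000,np.arange(-10,80,2)); print([(int(x),int(k)) for x,k in zip(e,h)])
# red pin top-view blobs
for nm,cc in cs.items():
    H=cv2.cvtColor(cc["color"],cv2.COLOR_RGB2HSV); m=((H[...,0]<8)|(H[...,0]>172))&(H[...,1]>170)&(H[...,2]>90)
    N,l,S,C=cv2.connectedComponentsWithStats(m.astype(np.uint8))
    for i in range(1,N):
        if S[i,4]>15:
            q=deproj(cc,np.argwhere(l==i)[:,::-1]); print(nm,S[i],C[i].round(1),np.median(q,0).round(3),q[:,2].max().round(3))
E
```

```text
2584 9150 [-0.33709808 -0.35891745  0.87036955] 29.500561241700535 [0.53740144 0.08221404 0.11730548]
[(-10, 31), (-8, 100), (-6, 369), (-4, 1051), (-2, 1721), (0, 1595), (2, 801), (4, 259), (6, 112), (8, 190), (10, 436), (12, 650), (14, 554), (16, 372), (18, 129), (20, 57), (22, 54), (24, 82), (26, 79), (28, 76), (30, 46), (32, 34), (34, 26), (36, 24), (38, 20), (40, 15), (42, 7), (44, 8), (46, 4), (48, 3), (50, 2), (52, 9), (54, 14), (56, 18), (58, 8), (60, 11), (62, 2), (64, 0), (66, 0), (68, 0), (70, 0), (72, 0), (74, 0), (76, 0)]
top [370  15  16  18 219] [377.3  23.5] [ 0.871 -0.27   0.228] 0.236
top [ 81 157  19  16 238] [ 89.9 164.4] [0.593 0.341 0.182] 0.188
top [420 184  12  11  72] [425.5 188.9] [ 0.55  -0.393  0.062] 0.072
top [378 220  21  11 139] [388.3 224.7] [ 0.462 -0.296  0.104] 1.378
top [372 330  13   8  53] [378.3 333.3] [ 0.219 -0.27   0.064] 0.07
side [379 146  12  11 113] [384.5 150.8] [0.595 0.334 0.18 ] 0.191
side [557 229  23  18 300] [568.1 237.9] [ 0.872 -0.275  0.226] 0.727
side [338 291  11  32 262] [342.7 306.5] [ 0.465 -0.312  0.094] 0.109
side [214 302   8  21 108] [217.3 311.6] [ 0.22  -0.28   0.058] 0.068
side [386 343  13  22 183] [391.9 353.1] [ 0.551 -0.399  0.055] 0.727
```

View pics/crop.png

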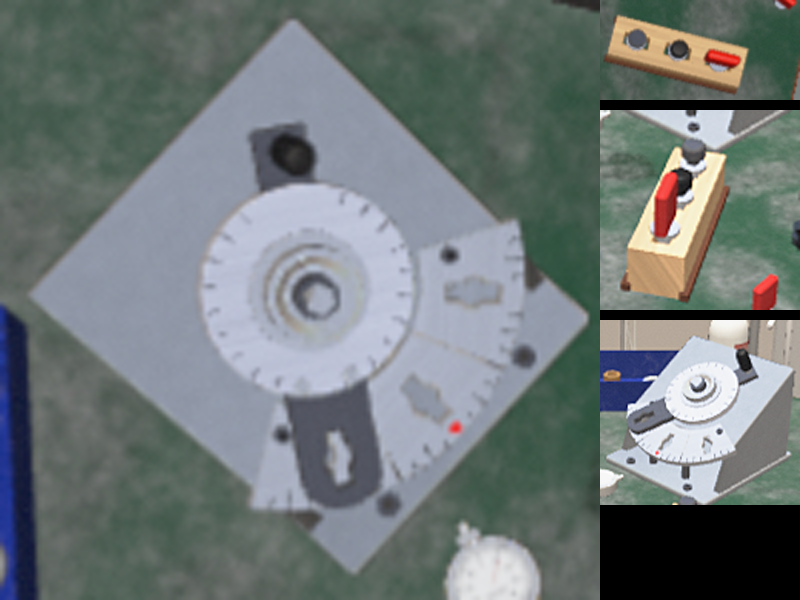

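The crop confirms it: the red winged pin with a collar is in the stand's right-hand slot, at top (388,225). The mid keyhole is at about (252,224), the red dot at (259,232), the arm hole at (230,240) and the knob at (219,164). Next I'll work out the coarse geometry and a viewing pose.

```bash
cat >> h.py <<'E'
from scipy.optimize import least_squares
def frame(psi):  # psi: heading of downslope direction
    d=np.array([np.cos(psi),np.sin(psi)]); n=np.r_[.5*d,.8660254]; x=np.r_[-.8660254*d,.5]; return np.c_[x,np.cross(n,x),n]
def rp(th): return np.array([np.cos(th),np.sin(th),0])
def proj(c,P):
    p=(np.atleast_2d(P)-c["E"][:3,3])@c["E"][:3,:3]; s=p[:,:2]/p[:,2:]; s=s*(1+c["k1"]*(s**2).sum(1,keepdims=True))
    K=np.array(c["camera_matrix"]); return s*[K[0,0],K[1,1]]+[K[0,2],K[1,2]]
def loc(th): # named points in table_axis frame
    m=np.pi/180*40
    return dict(mid=-.1*rp(0),right=-.1*rp(m),left=-.1*rp(-m),arm=-.1*rp(th)+[0,0,.011],knob=.08*rp(th)+[0,0,.057],nut=np.array([0,0,.041]))
def fit(obs,x0): # obs: list (cam,name,uv)
    def f(x):
        F=frame(x[3]); L=loc(x[4]); return np.concatenate([(proj(c,F@L[k]+x[:3])[0]-uv) for c,k,uv in obs])
    r=least_squares(f,x0,loss="soft_l1"); return r.x,f(r.x).reshape(-1,2)
def Rm(v): return R.from_rotvec(v)
def cmd(T): # shift mm, rotvec from the present pose
    C,o=pose(); D=np.linalg.inv(C)@T; print("xyz",(D[:3,3]*1000).round(1),"rot",R.from_matrix(D[:3,:3]).as_rotvec().round(3))
def mk(z,x,p):
    T=np.eye(4); z=z/np.linalg.norm(z); x=x-z*(x@z); x/=np.linalg.norm(x); T[:3,:3]=np.c_[x,np.cross(z,x),z]; T[:3,3]=p; return T
E
python3 - <<'E'
from h import *
cs=pickle.load(open("c0.pkl","rb")); t=cs["top"]; s=cs["side"]
ob=[(t,"mid",(251.75,224.5)),(t,"right",(263.3,198)),(t,"nut",(224,199)),(t,"arm",(230,240)),(t,"knob",(218.2,163.2)),(s,"mid",(347.4,239.2)),(s,"nut",(362.9,201))]
x,r=fit(ob,[.53,.08,.13,-2.3,-.7]); print(x.round(4)); print(r.round(1).tolist())
C,o=pose(); print(C.round(3).tolist())
F=frame(x[3]);
for sg in(1,-1): cmd(mk(-F[:,2],sg*F[:,0],x[:3]+.18*F[:,2]))
E
```

```text
[ 0.534   0.0795  0.1132 -2.3255 -0.6042]
[[-0.7, -0.4], [-0.4, -0.9], [0.4, -0.1], [0.0, -1.5], [0.4, 0.6], [-4.3, 1.4], [-0.6, -1.1]]
[[0.909, 0.418, -0.0, 0.24], [0.418, -0.909, 0.001, -0.522], [0.0, -0.001, -1.0, 0.217], [0.0, 0.0, 0.0, 1.0]]
xyz [ 434.9 -390.1  -51.6] rot [ 0.1    0.516 -0.377]
xyz [ 434.9 -390.1  -51.6] rot [ 0.715 -0.138  2.672]
```

Call:
play_rows(xyz=[[30,-30,-40],[80,-75,-55],[130,-120,-55],[180,-165,-55],[230,-210,-55],[280,-255,-55],[330,-300,-55],[380,-345,-55],[435,-390,-52],[435,-390,-52]], rot=[[0,0,0],[0.01,0.05,-0.04],[0.02,0.1,-0.08],[0.03,0.15,-0.12],[0.04,0.2,-0.16],[0.05,0.27,-0.2],[0.06,0.33,-0.25],[0.08,0.4,-0.3],[0.1,0.516,-0.377],[0.1,0.516,-0.377]], grip=[1,1,1,1,1,1,1,1,1,1])

```text
time_s: 1.4
eef_pos: [0.4722, 0.0151, 0.2685]
eef_rot: [-0.103, 0.887, 0.383, 0.237]
wrist_force: [0.8, -1.0, -0.2]
opening: 1.002
grasp_force: 0.0
```

```bash
python3 - <<'E'
from h import *
print(pose()[1]["q"])
c=shot("wrist"); save(c,"w1.png"); pickle.dump(c,open("w1.pkl","wb")); cmd(mk(-frame(-2.3255)[:,2],frame(-2.3255)[:,0],np.array([.534,.0795,.1132])+.18*frame(-2.3255)[:,2]))
E
```

```text
[-0.60835598 -0.31840002  2.06254512  0.53174952  1.34859555  0.03972179]
xyz [-3.7  3.1 -2.1] rot [-0.003 -0.002  0.002]
```

View pics/w1.png

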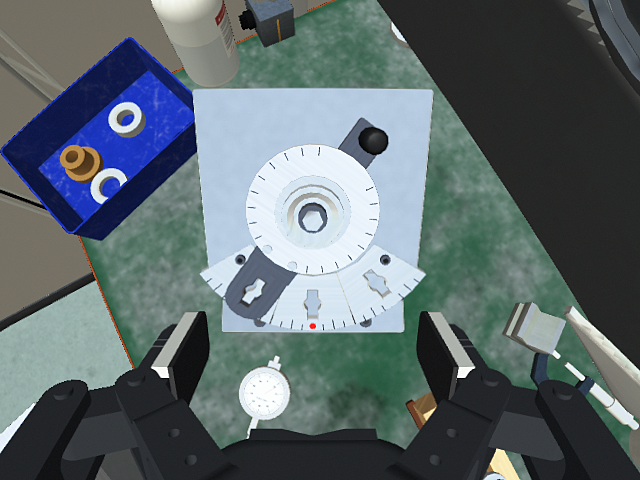

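The wrist view is clear: nut (313,216), mid keyhole (313,303), right keyhole (376,283), arm keyhole (253,292), knob top (374,139), red dot (312,326).

```bash
python3 - <<'E'
from h import *
cs=pickle.load(open("c0.pkl","rb")); t=cs["top"]; s=cs["side"]; w=pickle.load(open("w1.pkl","rb"))
wo=[(w,"mid",(313,303)),(w,"right",(376,283)),(w,"nut",(313,216)),(w,"arm",(253,292)),(w,"knob",(374,139))]
to=[(t,"mid",(251.75,224.5)),(t,"right",(263.3,198)),(t,"nut",(224,199)),(t,"arm",(230,240)),(t,"knob",(218.2,163.2))]
for ob in(wo,wo+to):
    x,r=fit(ob,[.534,.08,.113,-2.33,-.6]); print(x.round(4)); print(r.round(1).tolist())
pickle.dump(x,open("x.pkl","wb"))
F=frame(x[3]); G=lambda th,h:mk(-F[:,2],F@rp(th),x[:3]+F@(.08*rp(th)+[0,0,h]))
d=deproj(w,[(313,290),(350,320),(290,320),(250,275),(374,139),(313,216)]); print(((d-x[:3])@F).round(4).tolist())
cmd(G(x[4],.10)); cmd(G(x[4],.045)); 
A=G(x[4],.045); 
for k in range(1,11):
    D=np.linalg.inv(A)@G(x[4]*(1-k/10),.045); print(k,(D[:3,3]*1000).round(1),R.from_matrix(D[:3,:3]).as_rotvec().round(3))
E
```

```text
[ 0.5331  0.0808  0.1142 -2.3311 -0.6063]
[[-1.0, -0.1], [0.4, -0.7], [-1.0, 3.2], [0.5, -0.2], [0.6, -0.2]]
[ 0.5331  0.0805  0.1143 -2.3305 -0.6054]
[[-0.8, 0.1], [0.7, -0.6], [-0.8, 3.4], [0.8, 0.1], [0.7, -0.1], [-1.4, 0.0], [-0.9, -0.4], [-0.1, 0.2], [-0.7, -1.1], [0.0, 0.9]]
[[-0.085, -0.0008, 0.0003], [-0.1184, -0.039, 0.0021], [-0.1182, 0.0227, 0.0027], [-0.0626, 0.0591, 0.0141], [0.0658, -0.0448, 0.0583], [0.0034, -0.0006, 0.0429]]
xyz [62.4 47.7 76.9] rot [-0.006  0.     0.611]
xyz [ 62.3  48.  131.9] rot [-0.006  0.     0.611]
1 [-0.1 -4.8  0. ] [ 0.     0.    -0.061]
2 [-0.6 -9.7  0. ] [ 0.    -0.    -0.121]
3 [ -1.3 -14.5   0. ] [ 0.    -0.    -0.182]
4 [ -2.3 -19.2   0. ] [ 0.     0.    -0.242]
5 [ -3.6 -23.8   0. ] [ 0.     0.    -0.303]
6 [ -5.2 -28.4   0. ] [ 0.     0.    -0.363]
7 [ -7.1 -32.9   0. ] [ 0.     0.    -0.424]
8 [ -9.2 -37.3   0. ] [ 0.     0.    -0.484]
9 [-11.6 -41.5   0. ] [ 0.     0.    -0.545]
10 [-14.2 -45.5   0. ] [ 0.     0.    -0.605]
```

Call:
play_rows(xyz=[[20,16,20],[40,32,40],[62,48,60],[62,48,77],[62,48,77],[62,48,100],[62,48,120],[62,48,131],[62,48,131],[62,48,131]], rot=[[0,0,0.15],[0,0,0.3],[-0.003,0,0.45],[-0.006,0,0.61],[-0.006,0,0.61],[-0.006,0,0.61],[-0.006,0,0.61],[-0.006,0,0.61],[-0.006,0,0.61],[-0.006,0,0.61]], grip=[0.6,0.6,0.6,0.6,0.6,0.6,0.6,0.6,0.6,0.6])

```text
time_s: 2.7
eef_pos: [0.5894, 0.067, 0.1879]
eef_rot: [-0.166, 0.961, 0.099, 0.197]
wrist_force: [-1.2, -0.5, 1.3]
opening: 0.599
grasp_force: 0.0
```

```bash
python3 - <<'E'
from h import *
x=pickle.load(open("x.pkl","rb")); F=frame(x[3]); G=lambda th,h:mk(-F[:,2],F@rp(th),x[:3]+F@(.08*rp(th)+[0,0,h]))
C,o=pose(); print(o["q"],o["wrist_force"]); cmd(G(x[4],.045))
c=shot("wrist"); save(c,"w2.png")
E
```

```text
[-0.3587117   0.04347032  1.91761513  0.56109353  1.03134505  0.74847116] [-1.17162054 -0.50861816  1.27187574]
xyz [ 0.6 -6.   4.2] rot [ 0.005 -0.001  0.002]
```

View pics/w2.png

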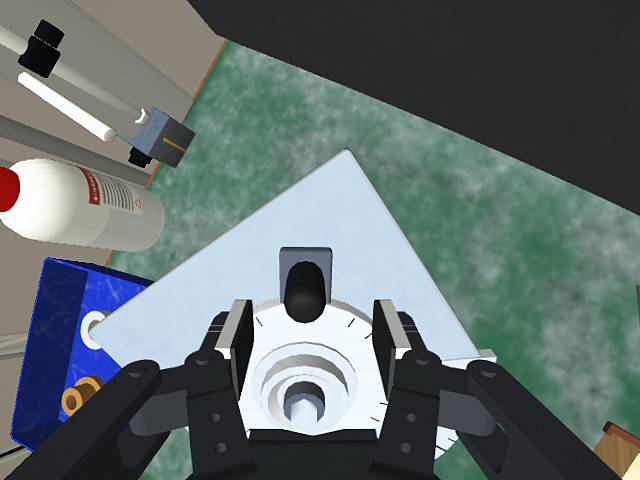

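The knob is between the fingers, about 5 mm off centre. I'll correct that, then close.

Call:
play_rows(xyz=[[0,-5,2],[0,-5,2],[0,-5,2],[0,-5,2],[0,-5,2],[0,-5,2],[0,-5,2],[0,-5,2],[0,-5,2],[0,-5,2]], rot=[[0,0,0],[0,0,0],[0,0,0],[0,0,0],[0,0,0],[0,0,0],[0,0,0],[0,0,0],[0,0,0],[0,0,0]], grip=[0.6,0.6,0.2,0.1,0.1,0.1,0.1,0.1,0.1,0.1])

```text
time_s: 4.0
eef_pos: [0.5885, 0.0728, 0.1867]
eef_rot: [-0.166, 0.961, 0.099, 0.197]
wrist_force: [-0.4, 0.4, 0.2]
opening: 0.1
grasp_force: 0.0
```

```bash
python3 - <<'E'
from h import *
x=pickle.load(open("x.pkl","rb")); F=frame(x[3]); G=lambda th,h:mk(-F[:,2],F@rp(th),x[:3]+F@(.08*rp(th)+[0,0,h]))
C,o=pose(); print(o["opening"],o["grasp_force"],o["wrist_force"]); cmd(G(x[4],.045))
p=F.T@(C[:3,3]-x[:3]); print(p, np.arctan2(p[1],p[0]),np.hypot(p[0],p[1])); cmd(G(0,.045))
for k in range(1,9):
  cmd(G(x[4]*(1-k/8),.045))
E
```

```text
0.09987808977292001 0.0 [-0.42167926  0.40461146  0.17638657]
xyz [ 1.1 -0.8  1.4] rot [0.005 0.    0.   ]
[ 0.06438649 -0.04553123  0.04645365] -0.6155118324730963 0.07885881282042258
xyz [-13.1 -46.3   1.2] rot [ 0.004  0.002 -0.605]
xyz [ 0.9 -6.8  1.4] rot [ 0.005  0.001 -0.075]
xyz [  0.2 -12.9   1.4] rot [ 0.005  0.001 -0.151]
xyz [ -0.9 -18.8   1.4] rot [ 0.005  0.001 -0.227]
xyz [ -2.5 -24.7   1.3] rot [ 0.005  0.001 -0.302]
xyz [ -4.5 -30.4   1.3] rot [ 0.005  0.001 -0.378]
xyz [ -6.9 -35.9   1.3] rot [ 0.004  0.001 -0.454]
xyz [ -9.8 -41.2   1.3] rot [ 0.004  0.002 -0.529]
xyz [-13.1 -46.3   1.2] rot [ 0.004  0.002 -0.605]
```

The opening is 8.5 mm with no force, so the fingers missed the 20 mm knob. I need a look.

```bash
python3 - <<'E'
from h import *
c=shot("wrist"); save(c,"w3.png"); pickle.dump(c,open("w3.pkl","wb"))
x=pickle.load(open("x.pkl","rb")); F=frame(x[3])
print(proj(c,x[:3]+F@(.08*rp(x[4])+[0,0,.057])),proj(c,x[:3]+F@(.08*rp(x[4])+[0,0,.024])))
E
```

```text
[[311.50771073 307.76870549]] [[311.37781767 276.81401674]]
```

View pics/w3.png

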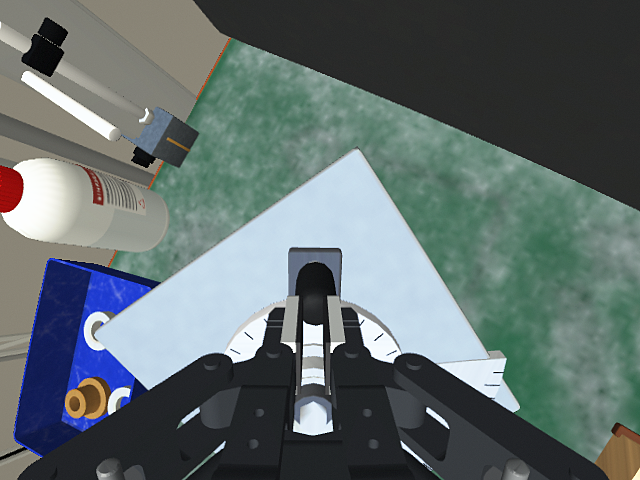

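The fingers seem to have closed on the table-axis side of the knob. I'll check with depth in tool coordinates.

```bash
python3 - <<'E'
from h import *
c=pickle.load(open("w3.pkl","rb")); T,_=pose(); x=pickle.load(open("x.pkl","rb")); F=frame(x[3])
print(np.array(c["camera_matrix"])[0],ctrl.tips_ahead)
uv=[(292,300),(292,315),(292,330),(335,300),(335,315),(335,330),(315,268),(315,280),(315,295),(315,310),(315,330),(315,345),(315,370),(300,255),(330,255)]
P=deproj(c,uv); Q=(P-T[:3,3])@T[:3,:3]; L=(P-x[:3])@F
for a,b,d in zip(uv,Q,L): print(a,(b*1000).round(1),(d*1000).round(1))
E
```

```text
[370.72820441   0.         312.58983421] 0.019
(292, 300) [ 11.2  -8.7 -22. ] [ 78.6 -44.7  68.4]
(292, 315) [ 11.5  -8.  -34.5] [ 78.5 -45.4  80.9]
(292, 330) [ 11.6  -7.5 -44.8] [ 78.3 -45.8  91.3]
(335, 300) [ 11.3   8.9 -22.3] [ 68.7 -59.2  68.8]
(335, 315) [ 11.3   8.2 -34.1] [ 69.1 -58.6  80.6]
(335, 330) [ 11.6   7.6 -44.9] [ 69.8 -58.2  91.4]
(315, 268) [10.5  1.  12.5] [ 72.5 -52.3  34. ]
(315, 280) [9.8 0.9 0.1] [ 72.  -51.8  46.4]
(315, 295) [  8.3   0.8 -12.1] [ 70.8 -50.9  58.6]
(315, 310) [  1.2   0.8 -12.7] [ 65.  -46.8  59.1]
(315, 330) [-36.9   1.1  30.7] [ 33.3 -25.6  15.7]
(315, 345) [-46.7   1.1  29.9] [ 25.2 -20.   16.6]
(315, 370) [-54.4   1.1  16.8] [ 19.  -15.5  29.7]
(300, 255) [ 9.3 -7.2 33.4] [ 76. -45.  13.]
(330, 255) [ 9.8  9.3 32. ] [ 67.1 -58.8  14.4]
```

```bash
python3 - <<'E'
from h import *
cs=pickle.load(open("c0.pkl","rb")); s=cs["side"]
for z in(.186,.199,.218,.238,.25): print(z,proj(s,[.24,-.522,z]).round(1))
print(deproj(s,[(208,300),(205,310),(204,316),(198,285),(205,290)]).round(3).tolist())
print(readout.get_obs()["joint_efforts"])
E
```

```text
0.186 [[198.4 333.2]]
0.199 [[197.6 326. ]]
0.218 [[196.5 315.5]]
0.238 [[195.3 304.1]]
0.25 [[194.6 297.2]]
[[0.27, -0.569, 0.276], [0.264, -0.568, 0.259], [0.262, -0.57, 0.251], [0.263, -0.59, 0.314], [0.27, -0.583, 0.301]]
[-2.07810081e-03 -3.53197646e+01 -3.31193984e+01  1.99924506e+00
 -3.75917237e-01  7.48357843e-05]
```

The side view and depth agree: the real fingertips stand about 20 mm behind the reported TCP (shut), not 19 mm ahead. The fingers therefore closed above the knob. I'll open, go 40 mm deeper and close again.

Call:
play_rows(xyz=[[0,0,0],[0,0,0],[0,0,0],[1,0,10],[1,0,20],[1,0,30],[1,0,40],[1,0,40],[1,0,40],[1,0,40]], rot=[[0,0,0],[0,0,0],[0,0,0],[0,0,0],[0,0,0],[0,0,0],[0,0,0],[0,0,0],[0,0,0],[0,0,0]], grip=[0.6,0.6,0.6,0.6,0.6,0.6,0.6,0.6,0.2,0.1])

```text
time_s: 5.3
eef_pos: [0.6035, 0.0869, 0.153]
eef_rot: [-0.166, 0.961, 0.099, 0.197]
wrist_force: [-3.3, -2.5, 2.9]
opening: 0.215
grasp_force: 58.4
```

Call:
play_rows(xyz=[[0,0,0],[0,0,0],[0,0,0],[0,0,0],[0,0,0],[0,-2,0],[0,-4.8,0],[-0.6,-9.7,0],[-1.3,-14.5,0],[-2.3,-19.2,0]], rot=[[0,0,0],[0,0,0],[0,0,0],[0,0,0],[0,0,0],[0,0,-0.03],[0,0,-0.061],[0,0,-0.121],[0,0,-0.182],[0,0,-0.242]], grip=[0.1,0.1,0.1,0.1,0.1,0.1,0.1,0.1,0.1,0.1])

```text
time_s: 6.55
eef_pos: [0.5967, 0.1041, 0.1575]
eef_rot: [-0.14, 0.942, 0.215, 0.216]
wrist_force: [-4.2, -5.6, 6.0]
opening: 0.213
grasp_force: 59.3
```

```bash
python3 - <<'E'
from h import *
x=pickle.load(open("x.pkl","rb")); F=frame(x[3]); G=lambda th,h:mk(-F[:,2],F@rp(th),x[:3]+F@(.08*rp(th)+[0,0,h]))
C,o=pose(); print(o["opening"],o["grasp_force"],o["wrist_force"])
p=F.T@(C[:3,3]-x[:3]); print(p, np.arctan2(p[1],p[0]),np.hypot(p[0],p[1])); 
for t in(-.3,-.2,-.1,0,.02): print(t); cmd(G(t,p[2]))
E
```

```text
0.21275716130719774 59.316550043877214 [-4.16048501 -5.60308151  6.04706018]
[ 0.0742838  -0.02988419  0.0069659 ] -0.3824853795070989 0.08006964641288226
-0.3
xyz [-0.2 -6.6 -0. ] rot [ 0.006  0.001 -0.061]
-0.2
xyz [ -1.1 -14.5  -0.1] rot [ 0.006  0.001 -0.161]
-0.1
xyz [ -2.8 -22.4  -0.1] rot [ 0.006  0.001 -0.261]
0
xyz [ -5.2 -30.   -0.2] rot [ 0.006  0.002 -0.361]
0.02
xyz [ -5.8 -31.5  -0.2] rot [ 0.006  0.002 -0.381]
```

The knob is gripped, and the arc radius of 80.07 mm confirms the axis fit. Swinging on to zero.

Call:
play_rows(xyz=[[-0.1,-4,0],[-0.4,-8,0],[-0.9,-12,0],[-1.6,-16.5,0],[-2.6,-21,0],[-3.8,-25.5,0],[-5.2,-29.5,0],[-5.2,-29.5,0],[-5.2,-29.5,0],[-5.2,-29.5,0]], rot=[[0,0,-0.05],[0,0,-0.1],[0,0,-0.15],[0,0,-0.2],[0,0,-0.25],[0,0,-0.31],[0,0,-0.36],[0,0,-0.36],[0,0,-0.36],[0,0,-0.36]], grip=[0.1,0.1,0.1,0.1,0.1,0.1,0.1,0.1,0.1,0.1])

```text
time_s: 7.8
eef_pos: [0.5787, 0.1278, 0.1603]
eef_rot: [-0.1, 0.889, 0.38, 0.237]
wrist_force: [-5.7, -5.7, 8.2]
opening: 0.219
grasp_force: 59.5
```

```bash
python3 - <<'E'
from h import *
x=pickle.load(open("x.pkl","rb")); F=frame(x[3]); G=lambda th,h:mk(-F[:,2],F@rp(th),x[:3]+F@(.08*rp(th)+[0,0,h]))
C,o=pose(); print(o["opening"],o["grasp_force"],o["wrist_force"])
p=F.T@(C[:3,3]-x[:3]); print(p, np.arctan2(p[1],p[0]),np.hypot(p[0],p[1])); 
cmd(G(0,p[2]))
# line-up by other cameras
for n in("top","side"):
    c=shot(n); pickle.dump(c,open(n+"1.pkl","wb")); save(c,n+"1.png")
E
```

```text
0.21911565478127815 59.50082512339577 [-5.66827359 -5.73830083  8.2045823 ]
[ 0.07984641 -0.00046192  0.00698249] -0.005785060858615234 0.07984774684047785
xyz [ 0.2 -0.5 -0. ] rot [ 0.005  0.003 -0.002]
```

Call:
play_rows(xyz=[[0,0,0],[0,0,0],[0,0,0],[0,0,-25],[0,0,-60],[0,0,-90],[-40,0,-110],[-90,0,-125],[-140,0,-125],[-140,0,-125]], rot=[[0,0,0],[0,0,0],[0,0,0],[0,0,0],[0,0,0],[0,0,0],[0,0,0],[0,0,0],[0,0,0],[0,0,0]], grip=[0.4,0.6,0.7,0.7,0.7,0.7,0.7,1,1,1])

```text
time_s: 9.15
eef_pos: [0.4495, -0.0053, 0.1967]
eef_rot: [-0.101, 0.89, 0.377, 0.236]
wrist_force: [0.4, -0.3, -0.0]
opening: 0.999
grasp_force: 0.0
```

```bash
python3 - <<'E'
from h import *
x=pickle.load(open("x.pkl","rb")); F=frame(x[3])
c=shot("wrist"); pickle.dump(c,open("w4.pkl","wb")); print(pose()[1]["q"].round(3))
for k,v in loc(0).items(): print(k,proj(c,x[:3]+F@v).round(1))
print("red",proj(c,x[:3]+F@[-.127,0,0]))
u0,v0=proj(c,x[:3]+F@[-.1,0,.01])[0].astype(int)
y0=max(v0-110,0);x0=max(u0-140,0); print(x0,y0)
a=cv2.resize(c["color"][y0:y0+200,x0:x0+266],(798,600),interpolation=cv2.INTER_CUBIC); cv2.imwrite("pics/w4.png",a[:,:,::-1])
H=cv2.cvtColor(c["color"],cv2.COLOR_RGB2HSV); m=((H[...,0]<8)|(H[...,0]>172))&(H[...,1]>150)
N,l,S,Cc=cv2.connectedComponentsWithStats(m.astype(np.uint8)); print([(S[i,4],Cc[i].round(1)) for i in range(1,N) if S[i,4]>10])
E
```

```text
[-0.689 -0.279  2.181  0.551  1.245 -0.103]
mid [[314.4 264. ]]
right [[392.3 236.8]]
left [[236.1 238.4]]
arm [[314.6 269.2]]
knob [[312.6   3.1]]
nut [[313.7 146.6]]
red [[314.68559479 292.71169117]]
174 158
[]
```

View pics/w4.png

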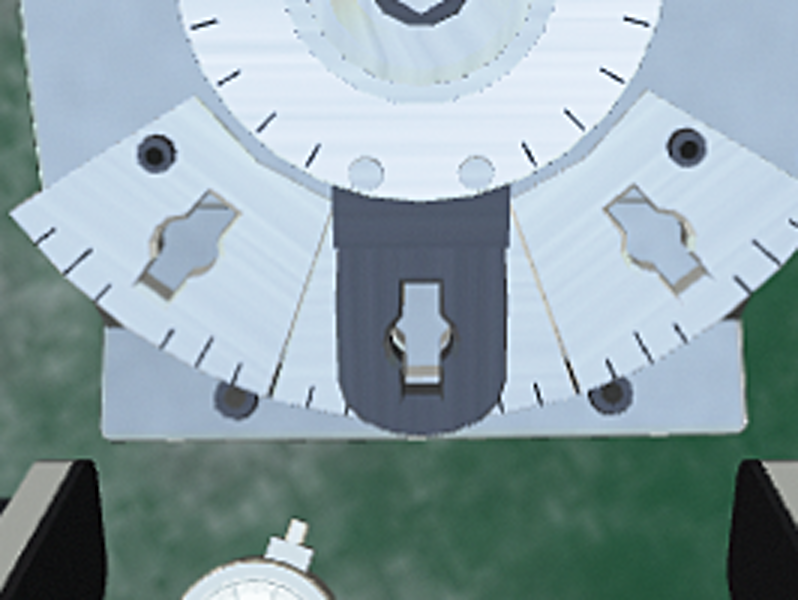

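The arm lies over the middle: its keyhole is at (314,270) against a predicted (314.6,269.2). Next, over to the stand.

```bash
python3 - <<'E'
from h import *
t=pickle.load(open("c0.pkl","rb"))["top"]; w=pickle.load(open("w1.pkl","rb")); w4=pickle.load(open("w4.pkl","rb"))
x=pickle.load(open("x.pkl","rb"))
b=[(t,"mid",(251.75,224.5)),(t,"right",(263.3,198)),(t,"arm",(230,240)),(w,"mid",(313,303)),(w,"right",(376,283)),(w,"arm",(253,292))]
y,r=fit(b,x); print(y.round(4))
def f(v):
    F=frame(v[3]); L0=loc(v[4]); L1=loc(v[5])
    o=[(c,L0[k],u) for c,k,u in b]+[(w4,L1["arm"],(314.3,270.3)),(w4,L1["left"],(237.3,240)),(w4,L1["right"],(393,239))]
    return np.concatenate([proj(c,F@l+v[:3])[0]-u for c,l,u in o])
r=least_squares(f,np.r_[y,0]); print(r.x.round(4)); print(f(r.x).reshape(-1,2).round(1).tolist()); pickle.dump(r.x,open("x2.pkl","wb"))
d=np.array([.236,.972,0]); cmd(mk(np.array([0,0,-1.]),d,np.array([.464,-.303,.186])))
E
```

```text
[ 0.5328  0.0801  0.1047 -2.3183 -0.6399]
[ 0.5331  0.0796  0.111  -2.3301 -0.6239 -0.0084]
[[-0.8, 0.2], [-0.4, -0.2], [-0.9, -0.7], [-0.2, 0.9], [0.7, 0.4], [0.3, 0.0], [0.0, 0.2], [0.3, 0.0], [-0.7, -0.6]]
xyz [-184.2  216.6  -91.8] rot [ 0.138 -0.508 -0.517]
```

Call:
play_rows(xyz=[[0,0,-40],[-30,35,-80],[-60,75,-95],[-95,115,-95],[-130,155,-95],[-165,190,-92],[-184,217,-92],[-184,217,-92],[-184,217,-92],[-184,217,-92]], rot=[[0,0,0],[0.02,-0.07,-0.07],[0.04,-0.15,-0.15],[0.06,-0.23,-0.23],[0.085,-0.31,-0.31],[0.11,-0.4,-0.4],[0.138,-0.508,-0.517],[0.138,-0.508,-0.517],[0.138,-0.508,-0.517],[0.138,-0.508,-0.517]], grip=[0.7,0.7,0.7,0.7,0.7,0.7,0.7,0.7,0.7,0.7])

```text
time_s: 10.45
eef_pos: [0.466, -0.3017, 0.1877]
eef_rot: [0.001, 0.785, 0.619, 0.001]
wrist_force: [-0.3, -0.1, 1.4]
opening: 0.7
grasp_force: 0.0
```

```bash
python3 - <<'E'
from h import *
c=shot("wrist"); pickle.dump(c,open("w5.pkl","wb")); save(c,"w5.png"); C,o=pose(); print(o["q"].round(3),C.round(3).tolist())
H=cv2.cvtColor(c["color"],cv2.COLOR_RGB2HSV); m=((H[...,0]<8)|(H[...,0]>172))&(H[...,1]>150)&(H[...,2]>60)
N,l,S,Cc=cv2.connectedComponentsWithStats(m.astype(np.uint8))
for i in range(1,N):
    if S[i,4]>60:
        uv=np.argwhere(l==i)[:,::-1]; P=deproj(c,uv); ok=abs(P[:,2]-.106)<.004
        print(S[i],Cc[i].round(1),np.percentile(P[:,2],[5,50,95]).round(4),ok.sum())
        if ok.sum()>30:
            Q=onplane(c,uv[ok],[0,0,1],[0,0,.106])[:,:2].astype(np.float32); print(cv2.minAreaRect(Q*1000))
# heads, segment depth from w4
x=pickle.load(open("x2.pkl","rb")); F=frame(x[3]); w4=pickle.load(open("w4.pkl","rb"))
for nm,p in dict(L=(-.075,.075,0),R=(-.075,-.075,0),R2=(-.06,-.095,0),armtip=(-.08,0,.011)).items():
    u=proj(w4,x[:3]+F@np.array(p))[0].astype(int); g=np.array([(u[0]+i,u[1]+j) for i in range(-4,5) for j in range(-4,5)])
    D=((deproj(w4,g)-x[:3])@F)*1000; print(nm,u,np.median(D,0).round(1),D[:,2].std().round(2))
E
```

```text
[-7.900e-01  1.640e-01  1.689e+00  1.000e-03  1.286e+00 -5.540e-01] [[0.233, 0.972, 0.002, 0.466], [0.972, -0.233, -0.001, -0.302], [-0.0, 0.002, -1.0, 0.188], [0.0, 0.0, 0.0, 1.0]]
[ 297  192   22   75 1413] [307.7 229.1] [0.0775 0.1056 0.1073] 1176
((463.5863342285156, -296.5621643066406), (45.06291580200195, 13.435635566711426), 74.09942626953125)
[   6  231   50   41 1208] [ 30.8 250.1] [0.036  0.0545 0.0655] 0
[413 273  33  44 854] [428.7 294.4] [0.0386 0.0582 0.0656] 0
L [224 238] [-73.8  75.    4.2] 18.7
R [405 236] [-73.6 -73.9   4.1] 9.75
R2 [430 218] [-57.8 -92.6   4.9] 31.54
armtip [315 247] [-77.7   0.1  15.8] 30.31
```

View pics/w5.png

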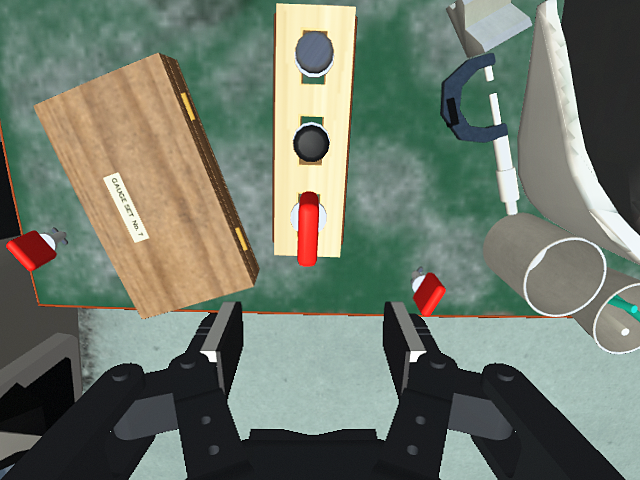

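The red handle top measures 45x13.4 mm centred at (463.6,-296.6), heading 74.1°, height 105.6 mm. That matches the 46x14 size and 106 mm height, so it is the largest of the three red ones (308,229 here). Descending over it.

Call:
play_rows(xyz=[[4,-3,0],[4,-3,20],[4,-3,45],[4,-3,70],[4,-3,95],[4,-3,120],[4,-3,138],[4,-3,143],[4,-3,143],[4,-3,143]], rot=[[0,0,0.042],[0,0,0.042],[0,0,0.042],[0,0,0.042],[0,0,0.042],[0,0,0.042],[0,0,0.042],[0,0,0.042],[0,0,0.042],[0,0,0.042]], grip=[0.7,0.7,0.7,0.7,0.7,0.7,0.7,0.7,0.7,0.7])

```text
time_s: 11.75
eef_pos: [0.4646, -0.2985, 0.045]
eef_rot: [0.002, 0.798, 0.603, 0.0]
wrist_force: [0.1, 0.2, 0.1]
opening: 0.696
grasp_force: 0.0
```

```bash
python3 - <<'E'
from h import *
C,o=pose(); print(o["wrist_force"].round(2)); a=np.radians(74.1)
cmd(mk(np.array([0,0,-1.]),np.array([np.cos(a),np.sin(a),0]),np.array([.4636,-.2966,.044])))
# refit fixture with plane height from depth
x=pickle.load(open("x2.pkl","rb")); w4=pickle.load(open("w4.pkl","rb")); F=frame(x[3]); n=F[:,2]; p0=x[:3]+.0043*n
P={k:onplane(w4,u,n,p0+h*n)[0]-h*n for k,u,h in(("arm",(314.3,270.3),.011),("left",(237.3,240),0),("right",(393,239),0))}
for k in P: print(k,((P[k]-p0)@F*1000).round(1))
print("arm hole",P["arm"].round(4))
lr=P["left"]-P["right"]; print("LR dist",np.linalg.norm(lr), "heading err",(lr/np.linalg.norm(lr))@F)
E
```

```text
[0.05 0.24 0.14]
xyz [ 1.6 -1.5  1. ] rot [0.003 0.001 0.001]
arm [-97.9   0.9  -0. ]
left [-75.1  63.6   0. ]
right [-75.6 -63.9   0. ]
arm hole [0.4726 0.0171 0.0658]
LR dist 0.12752917455314358 heading err [4.36394693e-03 9.99990471e-01 3.70624459e-16]
```

Call:
play_rows(xyz=[[1.5,-1.5,0],[1.5,-1.5,0],[1.5,-1.5,0],[1.5,-1.5,0],[1.5,-1.5,0],[1.5,-1.5,0],[1.5,-1.5,0],[1.5,-1.5,0],[1.5,-1.5,0],[1.5,-1.5,0]], rot=[[0,0,0],[0,0,0],[0,0,0],[0,0,0],[0,0,0],[0,0,0],[0,0,0],[0,0,0],[0,0,0],[0,0,0]], grip=[0.7,0.4,0.1,0.1,0.1,0.1,0.1,0.1,0.1,0.1])

```text
time_s: 13.0
eef_pos: [0.4631, -0.2962, 0.0442]
eef_rot: [0.001, 0.798, 0.603, 0.0]
wrist_force: [-0.3, 0.8, 6.0]
opening: 0.157
grasp_force: 58.7
```

Call:
play_rows(xyz=[[0,0,0],[0,0,-10],[0,0,-20],[0,0,-35],[0,0,-50],[0,0,-70],[0,0,-95],[0,0,-120],[0,0,-140],[0,0,-140]], rot=[[0,0,0],[0,0,0],[0,0,0],[0,0,0],[0,0,0],[0,0,0],[0,0,0],[0,0,0],[0,0,0],[0,0,0]], grip=[0.1,0.1,0.1,0.1,0.1,0.1,0.1,0.1,0.1,0.1])

```text
time_s: 14.25
eef_pos: [0.4638, -0.297, 0.1866]
eef_rot: [0.003, 0.798, 0.603, 0.001]
wrist_force: [-0.9, -0.0, -2.1]
opening: 0.155
grasp_force: 58.8
```

```bash
python3 - <<'E'
from h import *
x=pickle.load(open("x2.pkl","rb")); F=frame(x[3]); C,o=pose(); print(o["opening"],o["grasp_force"],o["wrist_force"])
mid=x[:3]+F@[-.099,.0004,.0025]; print("mid",mid); pickle.dump((mid,F),open("m.pkl","wb"))
for g in(.25,.15): cmd(mk(-F[:,2],F[:,0],mid+(g-.041)*F[:,2]))
for n in("side","wrist"):
    c=shot(n); pickle.dump(c,open(n+"6.pkl","wb"))
c=pickle.load(open("wrist6.pkl","rb")); s=pickle.load(open("side6.pkl","rb"))
u=proj(s,C[:3,3])[0].astype(int)
a=cv2.resize(s["color"][u[1]-90:u[1]+60,u[0]-60:u[0]+60],(480,600)); b=np.zeros((600,320,3),np.uint8); b[:240]=cv2.resize(c["color"],(320,240)); cv2.imwrite("pics/g6.png",np.hstack([a,b])[:,:,::-1]); print(u)
E
```

```text
0.1545563627214255 58.75283718109131 [-0.93363562 -0.04332051 -2.06132461]
mid [0.47289308 0.01677733 0.06369536]
xyz [ 211.6 -125.2  -59.4] rot [-0.12   0.515  0.473]
xyz [ 256.1 -102.5   27.2] rot [-0.12   0.515  0.473]
[343 260]
```

View pics/g6.png

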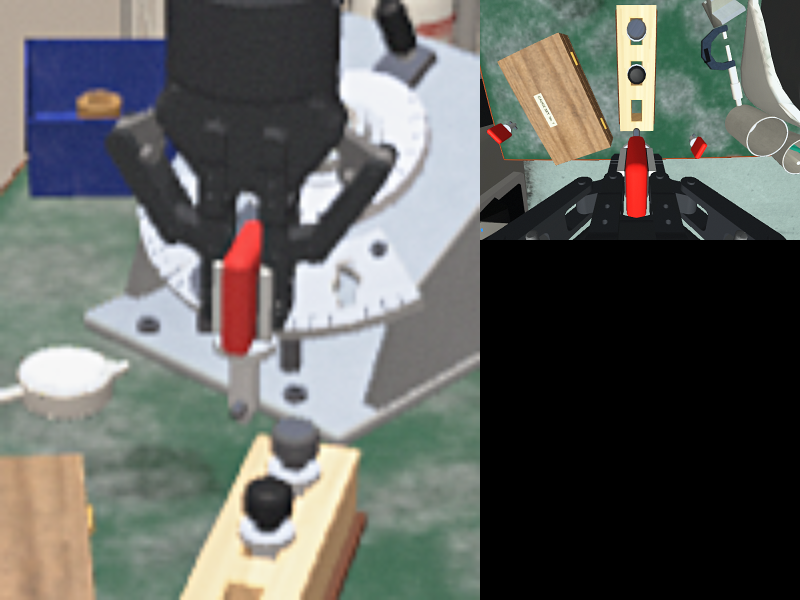

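The pin is held squarely, and the other two pins still stand. I'll carry it to above the keyhole, square to the incline.

Call:
play_rows(xyz=[[10,-5,-30],[40,-25,-59],[80,-50,-59],[115,-70,-59],[150,-90,-59],[180,-108,-59],[212,-125,-59],[212,-125,-59],[212,-125,-59],[212,-125,-59]], rot=[[0,0,0],[-0.02,0.08,0.07],[-0.04,0.16,0.15],[-0.06,0.25,0.23],[-0.08,0.34,0.31],[-0.1,0.43,0.39],[-0.12,0.515,0.473],[-0.12,0.515,0.473],[-0.12,0.515,0.473],[-0.12,0.515,0.473]], grip=[0.1,0.1,0.1,0.1,0.1,0.1,0.1,0.1,0.1,0.1])

```text
time_s: 15.6
eef_pos: [0.4008, -0.0586, 0.2429]
eef_rot: [-0.104, 0.888, 0.381, 0.237]
wrist_force: [0.2, -0.5, -1.7]
opening: 0.156
grasp_force: 59.1
```

```bash
cat > chk.py <<'E'
from h import *
mid,F=pickle.load(open("m.pkl","rb")); C,o=pose()
print("t",o["time_s"],"TCP rel mid mm",((C[:3,3]-mid)@F*1000).round(1),"grip",o["opening"].round(3),"F(fix)",(np.array(o["wrist_force"])@F).round(1),"torque",np.round(o["torque"],2))
cmd(mk(-F[:,2],F[:,0],mid+.055*F[:,2]))
E
python3 chk.py
```

```text
Traceback (most recent call last):
  File "chk.py", line 3, in <module>
    print("t",o["time_s"],"TCP rel mid mm",((C[:3,3]-mid)@F*1000).round(1),"grip",o["opening"].round(3),"F(fix)",(np.array(o["wrist_force"])@F).round(1),"torque",np.round(o["torque"],2))
                                                                                  ^^^^^^^^^^^^^^^^^^
AttributeError: 'float' object has no attribute 'round'
```

```bash
sed -i 's/o\["opening"\].round(3)/o["opening"]/' chk.py; python3 chk.py
```

```text
t 15.6 TCP rel mid mm [ -0.7   0.4 207.3] grip 0.15630244901217516 F(fix) [-1.1 -0.5 -1.4] torque [-0.28  0.28  0.02]
xyz [  0.7   1.1 152.3] rot [-0.004  0.    -0.002]
```

Call:
play_rows(xyz=[[0.7,0.6,20],[0.7,0.6,45],[0.7,0.6,70],[0.7,0.6,95],[0.7,0.6,120],[0.7,0.6,140],[0.7,0.6,152],[0.7,0.6,152],[0.7,0.6,152],[0.7,0.6,152]], rot=[[0,0,0],[-0.004,0,0],[-0.004,0,0],[-0.004,0,0],[-0.004,0,0],[-0.004,0,0],[-0.004,0,0],[-0.004,0,0],[-0.004,0,0],[-0.004,0,0]], grip=[0.1,0.1,0.1,0.1,0.1,0.1,0.1,0.1,0.1,0.1])

```text
time_s: 16.85
eef_pos: [0.4536, -0.0028, 0.1122]
eef_rot: [-0.102, 0.888, 0.38, 0.238]
wrist_force: [0.2, -0.6, -1.5]
opening: 0.157
grasp_force: 59.0
```

```bash
python3 chk.py; python3 - <<'E'
from h import *
mid,F=pickle.load(open("m.pkl","rb")); s=shot("side"); w=shot("wrist")
u=proj(s,mid+.03*F[:,2])[0].astype(int); v=proj(w,mid+.015*F[:,2])[0].astype(int); print(u,v,proj(w,mid+.011*F[:,2]),proj(s,mid+.011*F[:,2]))
a=cv2.resize(s["color"][u[1]-50:u[1]+50,u[0]-35:u[0]+35],(420,600),interpolation=cv2.INTER_CUBIC); b=cv2.resize(w["color"][v[1]-90:v[1]+60,v[0]-47:v[0]+48],(380,600),interpolation=cv2.INTER_CUBIC)
cv2.imwrite("pics/i7.png",np.hstack([a,b])[:,:,::-1])
E
```

```text
t 16.85 TCP rel mid mm [ 0.4  0.5 55.7] grip 0.1574354687497164 F(fix) [-1.  -0.6 -1.1] torque [-0.26  0.22  0.04]
xyz [-0.4  0.5  0.7] rot [ 0.001 -0.    -0.002]
[338 232] [313 266] [[313.70023897 263.40405642]] [[340.91446035 237.53385172]]
```

View pics/i7.png

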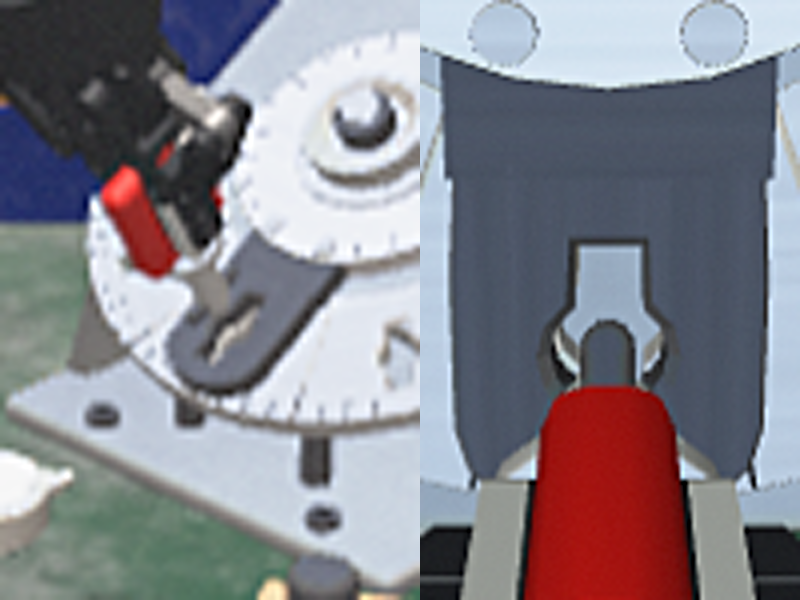

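The pin is centred laterally on the arm's keyhole: foot bar at column 608, hole at 609. Inserting gently.

Call:
play_rows(xyz=[[0,0,4],[0,0,8],[0,0,11],[0,0,14],[0,0,17],[0,0,20],[0,0,23],[0,0,26],[0,0,28],[0,0,28]], rot=[[0,0,0],[0,0,0],[0,0,0],[0,0,0],[0,0,0],[0,0,0],[0,0,0],[0,0,0],[0,0,0],[0,0,0]], grip=[0.1,0.1,0.1,0.1,0.1,0.1,0.1,0.1,0.1,0.1])

```text
time_s: 18.2
eef_pos: [0.4627, 0.0081, 0.0871]
eef_rot: [-0.103, 0.888, 0.38, 0.238]
wrist_force: [-0.0, 0.6, -2.6]
opening: 0.16
grasp_force: 59.0
```

```bash
python3 chk.py
```

```text
t 18.2 TCP rel mid mm [ 0.2  1.4 26.9] grip 0.16035509927777256 F(fix) [-1.   0.4 -2.4] torque [-0.3   0.28  0.01]
xyz [ -0.1   1.3 -28.1] rot [-0.001 -0.    -0.003]
```

Call:
play_rows(xyz=[[0,0.3,2],[0,0.5,4],[0,0.5,6],[0,0.5,8],[0,0.5,10],[0,0.5,12],[0,0.5,14],[0,0.5,16],[0,0.5,18],[0,0.5,18]], rot=[[0,0,0],[0,0,0],[0,0,0],[0,0,0],[0,0,0],[0,0,0],[0,0,0],[0,0,0],[0,0,0],[0,0,0]], grip=[0.1,0.1,0.1,0.1,0.1,0.1,0.1,0.1,0.1,0.1])

```text
time_s: 19.45
eef_pos: [0.4693, 0.0142, 0.0715]
eef_rot: [-0.103, 0.888, 0.38, 0.238]
wrist_force: [-0.1, 0.4, -1.1]
opening: 0.155
grasp_force: 59.0
```

```bash
python3 chk.py
```

```text
t 19.45 TCP rel mid mm [0.2 0.8 8.9] grip 0.15490908790469493 F(fix) [-0.4  0.3 -1.1] torque [-0.31  0.22 -0.01]
xyz [ -0.2   0.8 -46.1] rot [-0.001 -0.    -0.003]
```

Call:
play_rows(xyz=[[0,0,0.5],[0,0,1],[0,0,1.5],[0,0,2],[0,0,2.5],[0,0,3],[0,0,3.5],[0,0,4],[0,0,4],[0,0,4]], rot=[[0,0,0],[0,0,0],[0,0,0],[0,0,0],[0,0,0],[0,0,0],[0,0,0],[0,0,0],[0,0,0],[0,0,0]], grip=[0.1,0.1,0.1,0.1,0.1,0.1,0.1,0.1,0.1,0.1])

```text
time_s: 20.7
eef_pos: [0.4716, 0.0138, 0.0696]
eef_rot: [-0.101, 0.888, 0.381, 0.238]
wrist_force: [-14.4, -10.2, 18.8]
opening: 0.157
grasp_force: 63.1
```

```bash
python3 chk.py
```

```text
t 20.7 TCP rel mid mm [ 0.3 -1.1  6.6] grip 0.15675241896441522 F(fix) [-5.6  3.5 25. ] torque [-0.48  1.33  0.56]
xyz [ -0.3  -1.  -48.4] rot [0.002 0.001 0.   ]
```

There is 25 N of contact at the expected depth. I'll check seating by depth: handle top above the arm surface should be 56 mm.

```bash
cat > seat.py <<'E'
from h import *
mid,F=pickle.load(open("m.pkl","rb")); c=shot("wrist"); pickle.dump(c,open("w8.pkl","wb"))
def med(m):
    uv=np.argwhere(m)[:,::-1]; D=(deproj(c,uv)-mid)@F*1000; return D
H=cv2.cvtColor(c["color"],cv2.COLOR_RGB2HSV); m=((H[...,0]<8)|(H[...,0]>172))&(H[...,1]>150)
m[:, :200]=0; m[:,430:]=0
D=med(m); D=D[(abs(D[:,1])<40)&(D[:,2]>20)&(D[:,2]<90)]; print(len(D),"red",np.percentile(D,[2,50,98],axis=0).round(1).tolist()); h,e=np.histogram(D[:,2],np.arange(10,80,2)); print(list(zip(e.astype(int),h)))
v,u=np.mgrid[0:480,0:640]; A=(deproj(c,np.c_[u.ravel(),v.ravel()])-mid)@F*1000
k=(abs(A[:,1])<19)&(A[:,0]>20)&(A[:,0]<30)&(abs(A[:,2]-12)<8); print("arm top",k.sum(),np.median(A[k,2]))
k=(abs(A[:,1])>30)&(abs(A[:,1])<50)&(A[:,0]>0)&(A[:,0]<10)&(abs(A[:,2])<8); print("seg",k.sum(),np.median(A[k,2]))
E
python3 seat.py
```

```text
6415 red [[-16.3, -7.5, 27.7], [13.5, -1.0, 67.5], [22.3, 5.8, 69.8]]
[(np.int64(10), np.int64(0)), (np.int64(12), np.int64(0)), (np.int64(14), np.int64(0)), (np.int64(16), np.int64(0)), (np.int64(18), np.int64(0)), (np.int64(20), np.int64(0)), (np.int64(22), np.int64(10)), (np.int64(24), np.int64(61)), (np.int64(26), np.int64(65)), (np.int64(28), np.int64(75)), (np.int64(30), np.int64(76)), (np.int64(32), np.int64(67)), (np.int64(34), np.int64(77)), (np.int64(36), np.int64(81)), (np.int64(38), np.int64(92)), (np.int64(40), np.int64(93)), (np.int64(42), np.int64(88)), (np.int64(44), np.int64(100)), (np.int64(46), np.int64(92)), (np.int64(48), np.int64(104)), (np.int64(50), np.int64(108)), (np.int64(52), np.int64(112)), (np.int64(54), np.int64(109)), (np.int64(56), np.int64(125)), (np.int64(58), np.int64(128)), (np.int64(60), np.int64(142)), (np.int64(62), np.int64(173)), (np.int64(64), np.int64(530)), (np.int64(66), np.int64(1255)), (np.int64(68), np.int64(2595)), (np.int64(70), np.int64(57)), (np.int64(72), np.int64(0)), (np.int64(74), np.int64(0)), (np.int64(76), np.int64(0))]
arm top 1872 13.375570335946016
seg 1513 2.2510445247433455
```

The handle top is 55.5 mm above the arm against an expected 56, so the collar is seated. I'll ease the load off and turn a quarter.

Call:
play_rows(xyz=[[0,0,-1.2],[0,0,-1.2],[0,0,-1.2],[0,0,-1.2],[0,0,-1.2],[0,0,-1.2],[0,0,-1.2],[0,0,-1.2],[0,0,-1.2],[0,0,-1.2]], rot=[[0,0,0],[0,0,0],[0,0,0.1],[0,0,0.22],[0,0,0.36],[0,0,0.5],[0,0,0.64],[0,0,0.78],[0,0,0.78],[0,0,0.78]], grip=[0.1,0.1,0.1,0.1,0.1,0.1,0.1,0.1,0.1,0.1])

```text
time_s: 22.0
eef_pos: [0.4712, 0.0139, 0.0697]
eef_rot: [-0.184, 0.966, 0.014, 0.182]
wrist_force: [-3.0, -5.5, 4.0]
opening: 0.157
grasp_force: 60.4
```

```bash
python3 chk.py
```

```text
t 22.0 TCP rel mid mm [ 0.2 -0.7  6.8] grip 0.15664900075425778 F(fix) [-3.2 -1.6  6.5] torque [-0.75  0.44 -0.15]
xyz [ -0.5  -0.3 -48.2] rot [ 0.002 -0.001 -0.782]
```

Call:
play_rows(xyz=[[0,0,0],[0,0,0],[0,0,0],[0,0,0],[0,0,0],[0,0,0],[0,0,0],[0,0,0],[0,0,0],[0,0,0]], rot=[[0,0,0.12],[0,0,0.25],[0,0,0.38],[0,0,0.51],[0,0,0.64],[0,0,0.75],[0,0,0.8],[0,0,0.8],[0,0,0.8],[0,0,0.8]], grip=[0.1,0.1,0.1,0.1,0.1,0.1,0.1,0.1,0.1,0.1])

```text
time_s: 23.25
eef_pos: [0.471, 0.0137, 0.0695]
eef_rot: [-0.24, 0.895, -0.363, 0.095]
wrist_force: [-4.4, -7.8, 4.2]
opening: 0.157
grasp_force: 60.4
```

```bash
python3 chk.py; python3 seat.py
```

```text
t 23.25 TCP rel mid mm [-0.1 -0.7  6.8] grip 0.1568090293315083 F(fix) [-5.5 -2.2  8. ] torque [-0.95  0.67 -0.1 ]
xyz [ -0.6  -0.1 -48.2] rot [ 2.000e-03 -1.000e-03 -1.582e+00]
6394 red [[-6.5, -22.3, 27.9], [0.2, -13.6, 67.6], [6.8, 16.5, 69.9]]
[(np.int64(10), np.int64(0)), (np.int64(12), np.int64(0)), (np.int64(14), np.int64(0)), (np.int64(16), np.int64(0)), (np.int64(18), np.int64(0)), (np.int64(20), np.int64(2)), (np.int64(22), np.int64(7)), (np.int64(24), np.int64(54)), (np.int64(26), np.int64(72)), (np.int64(28), np.int64(67)), (np.int64(30), np.int64(70)), (np.int64(32), np.int64(90)), (np.int64(34), np.int64(71)), (np.int64(36), np.int64(76)), (np.int64(38), np.int64(93)), (np.int64(40), np.int64(90)), (np.int64(42), np.int64(82)), (np.int64(44), np.int64(97)), (np.int64(46), np.int64(102)), (np.int64(48), np.int64(117)), (np.int64(50), np.int64(99)), (np.int64(52), np.int64(109)), (np.int64(54), np.int64(104)), (np.int64(56), np.int64(121)), (np.int64(58), np.int64(131)), (np.int64(60), np.int64(145)), (np.int64(62), np.int64(155)), (np.int64(64), np.int64(511)), (np.int64(66), np.int64(1102)), (np.int64(68), np.int64(2732)), (np.int64(70), np.int64(95)), (np.int64(72), np.int64(0)), (np.int64(74), np.int64(0)), (np.int64(76), np.int64(0))]
arm top 1195 13.293041979156838
seg 946 2.2920276423615933
```

Turned 1.58 rad with the collar still down. Releasing and backing straight off.

Call:
play_rows(xyz=[[0,0,0],[0,0,0],[0,0,0],[0,0,0],[0,0,0],[0,0,-15],[0,0,-35],[0,0,-65],[0,0,-100],[0,0,-130]], rot=[[0,0,0],[0,0,0],[0,0,0],[0,0,0],[0,0,0],[0,0,0],[0,0,0],[0,0,0],[0,0,0],[0,0,0]], grip=[0.2,0.3,0.35,0.35,0.35,0.35,0.35,0.35,0.35,0.35])

```text
time_s: 24.55
eef_pos: [0.4252, -0.0324, 0.1829]
eef_rot: [-0.241, 0.895, -0.363, 0.095]
wrist_force: [0.3, -0.3, -0.5]
opening: 0.351
grasp_force: 0.0
```

Call:
play_rows(xyz=[[0,0,-20],[0,0,-20],[0,0,-20],[0,0,-20],[0,0,-20],[0,0,-20],[0,0,-20],[0,0,-20],[0,0,-20],[0,0,-20]], rot=[[0,0,0],[0,0,0],[0,0,0],[0,0,0],[0,0,0],[0,0,0],[0,0,0],[0,0,0],[0,0,0],[0,0,0]], grip=[0.35,0.35,0.35,0.35,0.35,0.35,0.35,0.35,0.35,0.35])

```text
time_s: 25.8
eef_pos: [0.4187, -0.0394, 0.1991]
eef_rot: [-0.241, 0.895, -0.363, 0.094]
wrist_force: [-0.2, 0.4, -0.4]
opening: 0.352
grasp_force: 0.0
```

```bash
python3 chk.py; python3 seat.py | grep -v int64; python3 - <<'E'
from h import *
mid,F=pickle.load(open("m.pkl","rb")); c=pickle.load(open("w8.pkl","rb")); H=cv2.cvtColor(c["color"],cv2.COLOR_RGB2HSV); m=((H[...,0]<8)|(H[...,0]>172))&(H[...,1]>150)
uv=np.argwhere(m)[:,::-1]; D=(deproj(c,uv)-mid)@F*1000; k=(abs(D[:,0])<40)&(abs(D[:,1])<40)&(abs(D[:,2]-69)<3)
P=(onplane(c,uv[k],F[:,2],mid+.069*F[:,2])-mid)@F*1000; print(cv2.minAreaRect(P[:,:2].astype(np.float32)),np.median(D[k,2]))
k=(abs(P[:,1]))>=0
s=shot("side"); u=proj(s,mid)[0].astype(int); a=cv2.resize(s["color"][u[1]-80:u[1]+120,u[0]-120:u[0]+120],(480,400)); b=cv2.resize(c["color"],(320,240)); b=np.vstack([b,np.zeros((160,320,3),np.uint8)]); cv2.imwrite("pics/f9.png",np.hstack([a,b])[:,:,::-1])
E
```

```text
t 25.8 TCP rel mid mm [1.000e-01 7.000e-01 1.563e+02] grip 0.3522289826764381 F(fix) [-0.   0.4 -0.4] torque [-0.15  0.18 -0.02]
xyz [  0.7   0.2 101.3] rot [-1.000e-03  0.000e+00 -1.583e+00]
1326 red [[-6.9, -22.2, 30.3], [-0.4, -5.3, 68.2], [6.0, 19.9, 70.3]]
arm top 521 13.31038209360775
seg 322 2.213879412346776
((-0.13914728164672852, -0.9061565399169922), (44.0211296081543, 13.128630638122559), 87.76801300048828) 68.62175324092289
```

View pics/f9.png

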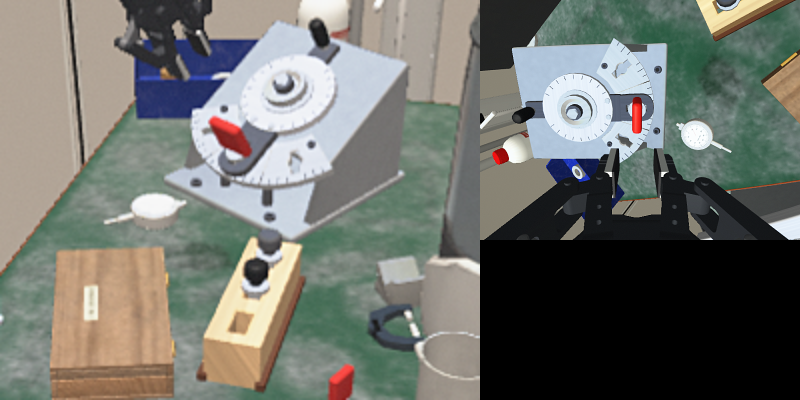

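The pin is seated upright: handle centre within 1 mm, turned 88°, top 55.3 mm above the arm. The other two pins are in the stand and the micrometer has not moved.

```bash
python3 -c "
from bench import ctrl
print(ctrl.hand_in())"
```

```text
the job is handed in; nothing more can be done
None
```

I handed the job in at about 26 s with the red-winged pin through both keyholes at the middle station, collar down, turned about 88° and released; the hand-in returned no verdict.

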